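# Close the balance's draft shield and tare it touch-free

### The job

An empty dish stands on the pan of the laboratory balance. Push the glass lid of its draft shield fully shut, then tare the balance touch-free: hold the fingertips still two to three centimetres above the round sensor window at the front right corner of its console (right as you face it) for a good two seconds, and then take the hand well away. Do not touch the console, do not hold the hand over the matching left-hand sensor, which prints, do not knock the balance hard, and leave the dish and everything lying around the balance where they are.

Things in the scene. Friction and masses are not known exactly. Their poses are not given: they have to be found in the camera images.
- balance: White balance, fixed, 360 mm deep (x) by 210 mm wide (y); origin: centre of its underside, on the bench; x runs from its front (towards the robot) to its back, y to the left as you face it; turned up to 0.3 rad. Front to back: console (x -180 to -68 mm, top at 60 mm), glass draft shield (x -60 to 100 mm, 184 mm wide, frame top at 156 mm), rear housing (x 100 to 180 mm, top at 155 mm).
- lid (a joint): How far the sliding glass lid on the draft shield is open, m. 0 = fully shut (front edge level with the shield's front), 0.08 = fully back. It slides only along the balance's x axis, with about 1.2 N of friction and slight damping, stays where it is left and has hard stops at both ends. It starts 45 to 80 mm open.
- lid_grip (a point): Middle of the top rear edge of the grey grip on the lid, 182 mm above the bench, moving with the lid. The grip is 90 mm long (y) and stands 20 mm above the glass; its rear face is upright, its front slopes. Behind it the lid is flat glass for 129 mm, top at 162 mm. Push the rear face towards the balance's front (-x) to shut; the point is then at x = -31 mm in the balance's frame.
- tare_sensor (a point): Centre of the tare sensor: flat round black window, 18 mm across in a 25 mm metal ring, facing straight up, 61 mm above the bench; the right-hand one of two alike, at x -145, y -80 mm in the balance's frame. It sees what is straight above it. Display and keys lie between the two; the shield's front pane is 85 mm behind.
- print_sensor (a point): Centre of the print sensor, alike, at the front left corner of the console (balance frame x -145, y +80 mm). Not to be used.
- console: The grey front console of the balance, 112 mm deep, 210 mm wide, flat top 60 mm above the bench, with display, keys and both sensors; must not be touched. This entry's origin is the same point as the balance's.
- pan (a point): Centre of the top of the steel weighing pan inside the shield, 100 mm across, 75 mm above the bench.
- dish: Empty aluminium weighing dish standing loose on the pan inside the shield, 62 mm across the rim, 16.5 mm high; origin at the centre of its underside.
- weight_200: Steel knob weight, 31 mm across, 54 mm high, on the bench right of the balance; origin under its centre, as for all the loose things.
- weight_500: Steel knob weight, 42 mm across, 73 mm high, on the bench left of the balance.
- spare_dish: Another aluminium dish, 62 mm across, 16.5 mm high, on the bench right of the balance.
- sample_jar: Closed jar, 52 mm across, 70 mm high, right of the balance.
- water_bottle: White plastic bottle, 60 mm across, 130 mm high, left of the balance.
- tweezers: Steel tweezers, 126 mm long (x), 14 mm wide, 8 mm high, lying on the bench left of the console.
- marker: Marker pen, 136 mm long (x), 14 mm thick, lying on the bench right of the balance.

How it is judged (in metres and radians):
On the way, in this order (a step that is already met when the one before it is completed fails the run):
1. the lid of the draft shield is fully shut (value of joint lid below 0.004 m), for 0.2 s.
2. with the lid shut, the fingertips dwell just above the tare sensor (horizontal distance between the grasp point and tare_sensor below 0.022 m and z of the grasp point in the frame of tare_sensor between 0.024 and 0.075 m and value of joint lid below 0.004 m), for 1.5 s.
At the end, for the whole second after the job is handed in: Lid within 4 mm of shut; dish upright and at rest on the pan within 25 mm of its centre; grasp point over 12 cm from the tare sensor after a 1.5 s dwell within 22 mm of its axis and 24 to 75 mm above it (lid shut, no contact); loose things within 25 mm of their starts (value of joint lid below 0.004 m and horizontal distance between dish and pan below 0.025 m and z of dish in the frame of pan below 0.004 m and angle between dish's own z axis and vertical below 0.1 rad and linear speed of dish below 0.02 m/s and distance between the grasp point and tare_sensor above 0.12 m and distance of each of weight_200, weight_500, spare_dish, sample_jar, water_bottle, tweezers, marker from where it was at the start of the episode below 0.025 m); the robot touches nothing.
It fails at once if the console is touched (contact force between any of the fingers, the arm and console above 0.5 N).
It fails at once if the hand is over the print sensor (within 25 mm sideways, grasp point under 75 mm) (horizontal distance between the grasp point and print_sensor below 0.025 m and z of the grasp point in the frame of print_sensor between -0.05 and 0.075 m).
It fails at once if the balance or its lid is knocked or pressed with more than 40 N (contact force between any of the fingers, the arm and balance above 40 N).
It fails at once if the dish on the pan is touched, moved more than 10 mm or lifted (distance of dish from where it was at the start of the episode above 0.01 m or contact force between any of the fingers, the arm and dish above 0.3 N).
It fails at once if a bystander is lifted, knocked over or moved more than 25 mm (distance of any of weight_200, weight_500, spare_dish, sample_jar, water_bottle, tweezers, marker from where it was at the start of the episode above 0.025 m or angle between any of weight_200, weight_500, spare_dish, sample_jar, water_bottle, tweezers, marker's own z axis and vertical above 0.5 rad).
It also fails if it takes over 48 s, if anything falls off the work surface, if the arm or the gripper's body presses on something with over 40 N, if the wrist force passes 120 N, or if a joint passes its speed limit or range.

### The arm

A 6-joint arm with a two-finger parallel gripper is mounted at the origin on the work surface. World frame = base frame: x ahead of the robot, y to its left, z up, the work surface at z = 0. Lengths are in mm, angles in rad, forces in N, time in s.
With the tool pointing down it reaches from about 275 to 825 mm from the base axis. Payload 5.2 kg.
Tool frame: the origin (TCP) lies where the fingers leave the gripper's body, on its centre line; the fingertips stand arm.nose_length ahead of it and the grasp point (between the pads) lies 65 mm ahead of it (arm.nose_length is the distance from the TCP to the fingertips, in mm); z points along the fingers, y is the line along which they close (so a half turn about z gives the same grasp; the last joint's range is limited). The gripper opens to 93 mm and grips with 3 to 60 N. Pads are 15 mm wide; open, the fingers measure 128 mm over their backs; the gripper's body (75 mm by 188 mm) begins 65 mm behind the grasp point.
Start: joints at [0.936, 0.259, 1.535, -0, 1.348, -0.203], TCP at [230.158, 499.533, 302.753] pointing down, gripper open.
Joint ranges: [-3.14, 3.14], [-0.91, 2.08], [0.19, 2.58], [-1.22, 4.36], [0.22, 2.71], [-3.12, 3.12]. Speed limits (rad/s): [2.57, 2.57, 3.14, 3.14, 3.14, 3.14].

### API

Orientations are given as a rotation vector (axis times angle).
In Python, from bench import arm gives the robot as it stands.
- The arm moves only by the tool move_arm, never from a script. Its argument "steps" is one flat list of numbers, 4 for each row, row after row: the shift along the tool's x, y, z in m, then the turn about the tool's z in rad. In form: [x, y, z, roll, x, y, z, roll, ...]. A call has 1 to 10 rows; each row shifts and turns the commanded pose from where the row before left it, along the tool's axes as they then stand; what a row does not reach is not made up. A row lasts 1/12 s, in which the tool goes at most 41.7 mm and 7.16 degrees, less where a joint would pass 70% of its speed; a pose out of reach is approached as far as the arm can. A call with a gripper value outside its range is refused whole. "fingers" is the closure, from 0 (fully open) to 1 (shut), set as the call begins (left out, the last holds). The fingers move at their own pace and stop on an object; "squeeze" is the grip in N (left out, the last holds). Time passes only in rows, so rows that do not move let the fingers close. It gives the time, the measured TCP pose, the force, the opening and the grip force at its end, in the units of the state.
- arm.read_state(): the state, without advancing time (a new reading comes with each control period).
- arm.snapshot(name): name is "scene" or "top" or "wrist"; returns (picture, depth): 384x512x3 uint8, blue, green, red; 384x512 float32, mm along the optical axis (not along the pixel's ray), 0 where there is no reading.
- arm.get_calibration(name): a dict with "camera_matrix" (3x3 intrinsics, pixels), "world_from_camera" (4x4, takes a point from camera to world coordinates). Camera axes: x right, y up, looking along -z (the intrinsics and any distortion apply to the point x, -y, -z); pixel columns grow to the right and rows downward; lengths in mm; the calibration is good to about 2 mm. A picture is of the moment at which its call begins: read the wrist's pose just before it. get_calibration takes no time and is no camera call; for the wrist camera it gives the pose at the moment of the call.
- arm.sign_off(): hands the job in; it is judged then, once.
The state is a dict: "t": time; "joint_pos": joint angles; "joint_vel": joint speeds; "effort": joint torques, N m; "eef_pos": TCP position; "tcp_rot": TCP orientation; "contact_force": force on the tool from outside, world axes, zero at the start; "ft_torque": the same for the moment, N m; "gripper_width": finger opening in mm; "grasp_force": force on a finger pad.
Only numpy, scipy, OpenCV 4.12 (cv2) and the standard library are available. Lean on these libraries where they do the work, as an engineer would, in place of code of your own. Each camera call takes 0.05 s, during which the arm holds its last target. There are 200 camera calls.

## Working session

There is one attempt and no reset: what is moved stays moved. The work goes in short steps, Python scripts to look and compute and a tool call to move; the robot and the scene stay as the last step left them, time stands still between calls to the robot, and variables do not carry over. Pictures are saved under pics/ and viewed, at most 10 in all, crops included, and the job is handed in when it is done.

Besides the shell and the picture viewer there is one more tool, called after "Call:" as name(argument=value, ...) on one line, values as JSON. move_arm: Moves the arm, as the interface text tells. Its arguments: {"type":"object","properties":{"steps":{"type":"array","items":{"type":"number"}},"fingers":{"type":"number"},"squeeze":{"type":"number"}},"required":["steps"]}

```bash
mkdir -p pics && python3 - <<'E'
from bench import arm
import cv2,numpy as np
print(arm.read_state(), arm.nose_length)
for n in("scene","top"):
    p,d=arm.snapshot(n);cv2.imwrite(f"pics/{n}0.png",p);np.save(f"pics/{n}0.npy",d)
    print(n,arm.get_calibration(n))
E
```

```text
{'t': 0.0, 'joint_pos': array([ 9.36201089e-01,  2.59322782e-01,  1.53610185e+00,  7.96995967e-06,
        1.34799913e+00, -2.02787090e-01]), 'joint_vel': array([-0.00174466, -0.00085371,  0.00081841,  0.00013461, -0.00063713,
       -0.00115096]), 'effort': array([-2.36165579e-03, -4.37303209e+01, -2.84000641e+01,  7.19346665e-02,
        4.12958278e-02, -5.98949873e-05]), 'eef_pos': array([229.90599258, 499.19438176, 301.92092543]), 'tcp_rot': array([-6.72866749e-01, -3.06791887e+00,  2.62225719e-03]), 'contact_force': array([-0.23075134,  0.00782097,  0.02786826]), 'ft_torque': array([-0.00684163,  0.024771  , -0.02099289]), 'grasp_force': 0.0, 'gripper_width': 92.66363797958816} 84.1
scene {'camera_matrix': array([[394.84178054,   0.        , 254.27824497],
       [  0.        , 394.84178054, 192.903969  ],
       [  0.        ,   0.        ,   1.        ]]), 'world_from_camera': array([[-1.36995926e-01,  7.82871045e-01, -6.06914362e-01,
        -4.13720508e+01],
       [-9.90500750e-01, -1.15591623e-01,  7.44771184e-02,
         8.22182538e+01],
       [-1.18482367e-02,  6.11352192e-01,  7.91269939e-01,
         9.69624676e+02],
       [ 0.00000000e+00,  0.00000000e+00,  0.00000000e+00,
         1.00000000e+00]])}
top {'camera_matrix': array([[444.33649703,   0.        , 256.68606041],
       [  0.        , 444.33649703, 195.22276028],
       [  0.        ,   0.        ,   1.        ]]), 'world_from_camera': array([[ 1.49420156e-02,  9.93645480e-01, -1.11558934e-01,
         4.59232725e+02],
       [-9.99850050e-01,  1.58248450e-02,  7.03225265e-03,
         5.83476998e-01],
       [ 8.75296890e-03,  1.11437130e-01,  9.93732938e-01,
         1.09355793e+03],
       [ 0.00000000e+00,  0.00000000e+00,  0.00000000e+00,
         1.00000000e+00]])}
```

View pics/top0.png

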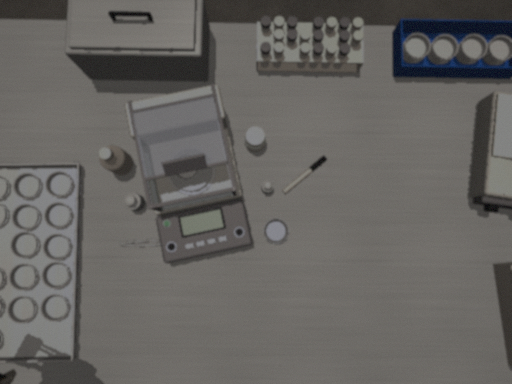

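View pics/scene0.png

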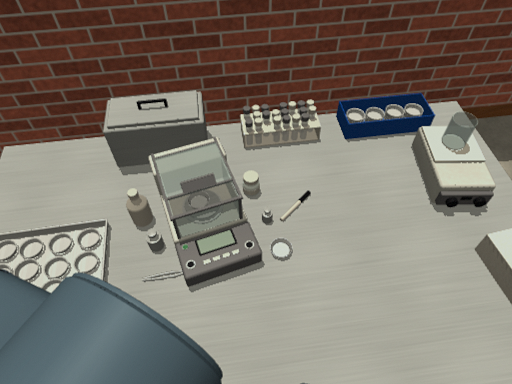

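The top view shows the print sensor near (171,246), the tare sensor near (239,232) and the lid's grip near (185,165). The scene view agrees. Next I'll enlarge and measure.

```bash
cat > h.py <<'E'
import numpy as np,cv2
from bench import arm
def ray(n,u,v,z):
    c=arm.get_calibration(n);K=c["camera_matrix"];T=c["world_from_camera"]
    d=T[:3,:3]@np.array([(u-K[0,2])/K[0,0],-(v-K[1,2])/K[1,1],-1]);o=T[:3,3]
    return o+d*(z-o[2])/d[2]
def pix(n,P):
    c=arm.get_calibration(n);K=c["camera_matrix"];T=c["world_from_camera"]
    q=T[:3,:3].T@(np.array(P)-T[:3,3]);return K[0,2]-K[0,0]*q[0]/q[2],K[1,2]+K[1,1]*q[1]/q[2]
E
python3 - <<'E'
from h import *
for n,box,pts in(("top",(115,75,265,275),((239,232),(171,246))),("scene",(140,130,280,290),((249.5,244.5),(190.5,265)))):
    im=cv2.imread(f"pics/{n}0.png");g=cv2.cvtColor(im,cv2.COLOR_BGR2GRAY)
    S=[]
    for u,v in pts:
        u0,v0=int(u)-9,int(v)-9
        w=cv2.resize(g[v0:v0+19,u0:u0+19],None,fx=8,fy=8,interpolation=cv2.INTER_CUBIC)
        m=(w<(int(w.min())+30)).astype(np.uint8)
        k,l,st,ce=cv2.connectedComponentsWithStats(m)
        for i in range(1,k):
            if st[i,4]>600:
              c=(ce[i]+.5)/8-.5+[u0,v0]; print(n,(u,v),c.round(2),st[i,2:]/8,ray(n,*c,61).round(1))
    x0,y0,x1,y1=box;c=im[y0:y1,x0:x1]
    cv2.imwrite(f"pics/{n}c.png",cv2.convertScaleAbs(cv2.resize(c,None,fx=3.7,fy=3.0 if 0 else 3.7 if n=='scene' else 3,interpolation=cv2.INTER_CUBIC) if n=='scene' else cv2.resize(c,None,fx=3,fy=3,interpolation=cv2.INTER_CUBIC),alpha=1.6))
E
```

```text
top (239, 232) [238.83 231.6 ] [  5.375   5.25  175.75 ] [489.7  33.4  61. ]
top (171, 246) [170.88 246.33] [  5.625   5.5   184.25 ] [453.5 189.2  61. ]
scene (249.5, 244.5) [248.83 244.31] [  5.   4. 119.] [487.6  34.5  61. ]
scene (190.5, 265) [190.09 263.98] [  4.875   4.375 107.375] [451.9 190.7  61. ]
```

View pics/topc.png

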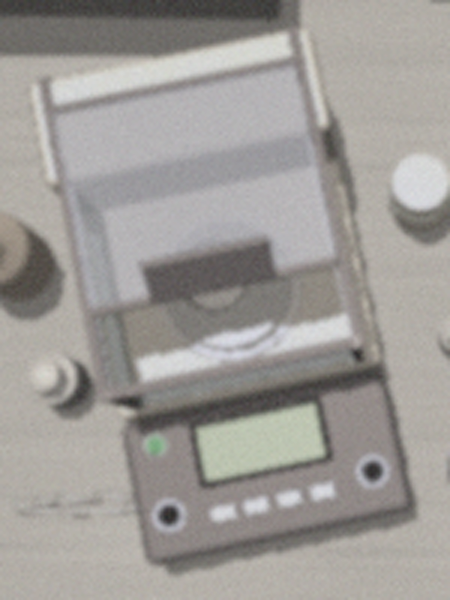

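View pics/scenec.png

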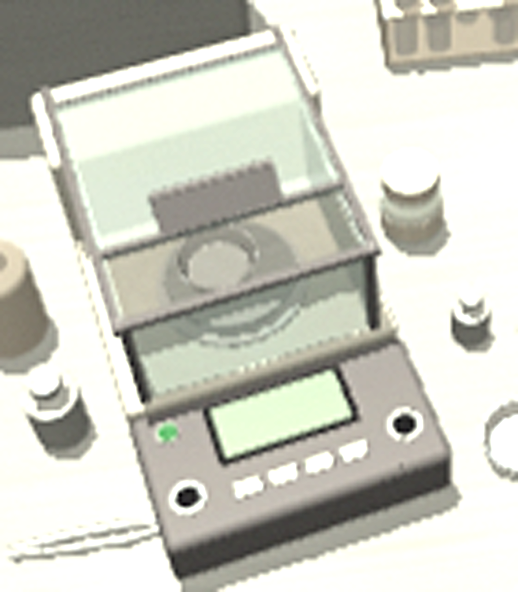

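```bash
python3 - <<'E'
from h import *
t=np.array([488.65,33.95]);p=np.array([452.7,189.95]);by=(p-t)/np.linalg.norm(p-t);bx=np.array([by[1],-by[0]])
o=(t+p)/2+145*bx;print("yaw",np.arctan2(bx[1],bx[0]),"o",o)
np.savez("bal.npz",o=o,bx=bx,by=by)
loc=lambda P:((P[:2]-o)@bx,(P[:2]-o)@by)
W=lambda x,y,z:np.r_[o+bx*x+by*y,z]
for n,q in(("top",[(115+a/3,75+b/3) for a,b in((143,265),(268,240))]),("scene",[(140+a/3.7,130+b/3.7) for a,b in((150,197),(273,160))])):
    for u,v in q: print(n,np.round(loc(ray(n,u,v,182)),1))
    # consistency: shield-frame corners, predicted pixels in crop
    f=lambda P:np.round((np.array(pix(n,P))-((115,75) if n=="top" else (140,130)))*(3 if n=="top" else 3.7))
    print("frame front corners",f(W(-60,92,156)),f(W(-60,-92,156)),"rear top",f(W(180,100,155)))
R=cv2.Rodrigues(arm.read_state()["tcp_rot"])[0];print(R.round(3), "roll to go",)
b=np.r_[-bx,0];print(np.arctan2(b@R[:,1],b@R[:,0]))
d=np.load("pics/top0.npy")
# height of box behind
c=arm.get_calibration("top");K=c["camera_matrix"];T=c["world_from_camera"]
for u,v in((100,30),(150,40),(205,10)):
    z=d[v,u];print(u,v,(T@np.array([(u-K[0,2])/K[0,0]*z,-(v-K[1,2])/K[1,1]*z,-z,1]))[:3].round())
E
```

```text
yaw 0.22649451957579358 o [611.97163935 144.51162939]
top [23.1 41.8]
top [ 22.4 -46.3]
frame front corners [102. 400.] [358. 346.] rear top [31. 79.]
scene [20.1 43.9]
scene [ 21.1 -46.1]
frame front corners [116. 328.] [374. 248.] rear top [32. 89.]
[[-0.908  0.418 -0.001]
 [ 0.418  0.908 -0.001]
 [ 0.    -0.002 -1.   ]] roll to go
-0.6582559788299033
100 30 [915. 337. 178.]
150 40 [894. 229. 179.]
205 10 [999. 120. 117.]
```

Measurements agree: the sensors are 160 mm apart, the grip is 89 mm long, and its rear face is at x≈22 mm, so the lid is about 53 mm open. I'll close the fingers, turn, and go over the lid.

Call:
move_arm(steps=[0,0,0,-0.11,0,0,0,-0.11,0,0,0,-0.11,0,0,0,-0.11,0,0,0,-0.11,0,0,0,-0.11,-0.017,-0.0216,0,0,-0.017,-0.0216,0,0,-0.017,-0.0216,0,0,-0.017,-0.0216,0,0], fingers=1, squeeze=5)

```text
t: 0.93
eef_pos: [316.4, 429.9, 302.3]
tcp_rot: [0.359, -3.12, 0.001]
contact_force: [0.7, 0.5, 1.0]
gripper_width: 31.2
grasp_force: 0.0
```

Call:
move_arm(steps=[-0.017,-0.0216,0,0,-0.017,-0.0216,0,0,-0.017,-0.0216,0,0,-0.017,-0.0216,0,0,-0.017,-0.0216,0,0,-0.017,-0.0216,0,0,-0.017,-0.0216,0,0,-0.017,-0.0216,0,0,-0.017,-0.0216,0,0,-0.017,-0.0216,0,0])

```text
t: 1.77
eef_pos: [531.2, 257.8, 302.3]
tcp_rot: [0.357, -3.12, 0.0]
contact_force: [0.3, -1.1, 0.5]
gripper_width: 0.3
grasp_force: 0.0
```

Call:
move_arm(steps=[-0.017,-0.0216,0,0,-0.017,-0.0216,0,0,-0.017,-0.0216,0,0,-0.017,-0.0216,0,0,-0.017,-0.0216,0,0,-0.017,-0.0216,0,0,0,0,0,0,0,0,0,0])

```text
t: 2.43
eef_pos: [659.7, 154.3, 301.4]
tcp_rot: [0.354, -3.12, -0.0]
contact_force: [0.1, -0.1, 0.5]
gripper_width: 0.7
grasp_force: 0.0
```

```bash
cat >> h.py <<'E'
def tool():
    B=np.load("bal.npz");s=arm.read_state();P=s["eef_pos"];R=cv2.Rodrigues(s["tcp_rot"])[0]
    q=P+65*R[:,2]; r=q[:2]-B["o"]
    print("t",s["t"],"grasp in balance",round(r@B["bx"],1),round(r@B["by"],1),"tip z",round((P+84.1*R[:,2])[2],1),"F",s["contact_force"].round(1),"yaw err",round(float(np.arctan2(np.r_[-B["bx"],0]@R[:,1],np.r_[-B["bx"],0]@R[:,0])),3),"w",s["gripper_width"],"tilt",R[:,2].round(3))
E
python3 - <<'E'
from h import *
tool()
p,d=arm.snapshot("wrist");cv2.imwrite("pics/w1.png",p);p,d=arm.snapshot("top");cv2.imwrite("pics/t1.png",p)
E
```

```text
t 2.4333 grasp in balance 48.6 -1.1 tip z 217.3 F [ 0.1 -0.1  0.5] yaw err -0.001 w 0.709611506749492 tilt [-0.002 -0.    -1.   ]
```

View pics/w1.png

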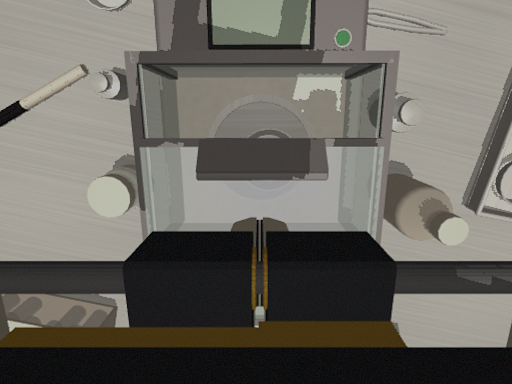

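The wrist view shows the grip at rows 138–178, columns 197–327, clear in front of the closed fingers, whose front edge is at row 232. I'll check the grip and the finger clearance by ray.

```bash
python3 - <<'E'
from h import *
B=np.load("bal.npz");print("cam",arm.get_calibration("wrist")["world_from_camera"][:3,3].round(1))
for u,v,z in((197,177,182),(328,179,182),(197,177,162),(328,179,162),(262,172,182),(262,139,182),(262,232,217),(128,265,217),(392,265,217)):
    r=ray("wrist",u,v,z)[:2]-B["o"];print(u,v,z,(r@B["bx"]).round(1),(r@B["by"]).round(1))
E
```

```text
cam [593.  140.  384.3]
197 177 182 20.8 -42.5
328 179 182 22.2 46.8
197 177 162 24.8 -46.7
328 179 162 26.3 51.4
262 172 182 17.4 1.8
262 139 182 -4.8 1.7
262 232 217 46.8 1.5
128 265 217 68.2 -79.6
392 265 217 68.1 80.4
```

Call:
move_arm(steps=[0,0,0.01,0,0,0,0.01,0,0,0,0.01,0,0,0,0.008,0,0,0,0.005,0,0,0,0.004,0,0,0,0,0,0,0,0,0])

```text
t: 3.2
eef_pos: [659.1, 155.7, 255.6]
tcp_rot: [0.358, -3.121, 0.0]
contact_force: [-0.8, 0.3, -0.3]
gripper_width: 0.7
grasp_force: 0.0
```

```bash
python3 - <<'E'
from h import *
tool()
E
```

```text
t 3.2 grasp in balance 48.4 0.3 tip z 171.5 F [-0.8  0.3 -0.3] yaw err 0.002 w 0.6839613406460203 tilt [-0. -0. -1.]
```

Call:
move_arm(steps=[0.004,0,0,0,0.005,0,0,0,0.005,0,0,0,0.005,0,0,0,0.005,0,0,0,0.006,0,0,0,0.006,0,0,0,0.006,0,0,0,0.006,0,0,0,0.004,0,0,0])

```text
t: 4.03
eef_pos: [607.7, 143.7, 256.0]
tcp_rot: [-0.358, 3.121, -0.0]
contact_force: [1.4, 0.1, 1.8]
gripper_width: 0.6
grasp_force: 0.7
```

Call:
move_arm(steps=[0.004,0,0,0,0.003,0,0,0,0.003,0,0,0,0,0,0,0,0,0,0,0])

```text
t: 4.45
eef_pos: [598.2, 141.6, 255.4]
tcp_rot: [0.358, -3.12, 0.0]
contact_force: [-0.2, -0.6, 0.0]
gripper_width: 0.6
grasp_force: 0.0
```

```bash
python3 - <<'E'
from h import *
tool()
p,d=arm.snapshot("wrist");cv2.imwrite("pics/w2.png",p)
B=np.load("bal.npz");W=lambda x,y,z:np.r_[B["o"]+B["bx"]*x+B["by"]*y,z]
print("shield front top line at", [np.round(pix("wrist",W(-60,y,z))) for y in(-40,40) for z in (156,162)])
E
```

```text
t 4.45 grasp in balance -14.1 0.2 tip z 171.3 F [-0.2 -0.6  0. ] yaw err 0.002 w 0.5807866254910463 tilt [-0.001 -0.    -1.   ]
shield front top line at [array([194., 153.]), array([192., 154.]), array([327., 153.]), array([329., 154.])]
```

View pics/w2.png

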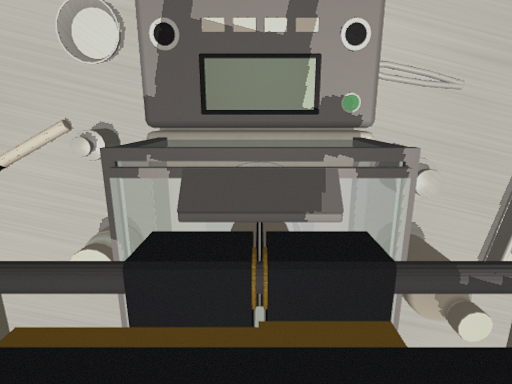

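The wrist view shows the lid's front edge at row 172 and the shield's front at row 153, so the lid is not quite shut. I'll push on gently until the stop.

Call:
move_arm(steps=[0.0015,0,0,0,0.0015,0,0,0,0.001,0,0,0,0.001,0,0,0,0.001,0,0,0,0,0,0,0])

```text
t: 5.0
eef_pos: [592.6, 140.2, 255.7]
tcp_rot: [0.358, -3.121, 0.0]
contact_force: [0.8, 0.9, 0.5]
gripper_width: 0.5
grasp_force: 0.2
```

Call:
move_arm(steps=[0.001,0,0,0,0.001,0,0,0,0.0005,0,0,0,0,0,0,0])

```text
t: 5.33
eef_pos: [590.2, 139.7, 255.8]
tcp_rot: [0.358, -3.121, 0.0]
contact_force: [0.2, 0.6, -0.2]
gripper_width: 0.6
grasp_force: 0.3
```

```bash
python3 - <<'E'
from h import *
tool()
p,d=arm.snapshot("wrist");cv2.imwrite("pics/w3.png",p)
g=cv2.cvtColor(p,cv2.COLOR_BGR2GRAY)
B=np.load("bal.npz")
for c in (150,190,250,330,360): print(c,g[140:225,c].tolist() if c in(190,330) else "")
for v in(150,160,170,215,219):
  for z in(162,182):
    r=ray("wrist",262,v,z)[:2]-B["o"];print(v,z,(r@B["bx"]).round(1))
E
```

```text
t 5.3333 grasp in balance -22.3 0.2 tip z 171.7 F [ 0.2  0.6 -0.2] yaw err 0.002 w 0.5515896415534723 tilt [-0. -0. -1.]
150 
190 [99, 118, 131, 134, 138, 142, 147, 144, 128, 113, 114, 115, 114, 114, 115, 114, 114, 116, 116, 108, 60, 66, 89, 88, 87, 88, 83, 50, 63, 78, 75, 73, 75, 77, 74, 75, 74, 75, 75, 75, 74, 74, 74, 76, 73, 75, 74, 76, 75, 75, 74, 74, 74, 75, 75, 73, 74, 75, 76, 75, 75, 76, 74, 75, 75, 74, 74, 75, 75, 73, 74, 73, 64, 73, 80, 88, 86, 86, 82, 82, 80, 81, 134, 190, 184]
250 
330 [99, 117, 130, 133, 136, 140, 143, 143, 127, 113, 114, 115, 116, 116, 114, 116, 115, 116, 116, 108, 62, 105, 146, 84, 85, 88, 81, 52, 85, 108, 104, 105, 105, 104, 104, 103, 104, 104, 103, 104, 103, 105, 103, 104, 104, 103, 105, 105, 103, 103, 105, 103, 105, 104, 103, 104, 104, 104, 104, 106, 104, 105, 106, 103, 105, 103, 104, 103, 104, 104, 104, 104, 103, 97, 125, 144, 145, 145, 141, 141, 138, 130, 149, 188, 186]
360 
150 162 -70.4
150 182 -72.6
160 162 -64.6
160 182 -67.4
170 162 -58.6
170 182 -62.2
215 162 -30.8
215 182 -37.5
219 162 -28.2
219 182 -35.2
```

Call:
move_arm(steps=[0.001,0,0,0,0.001,0,0,0,0,0,0,0])

```text
t: 5.63
eef_pos: [588.9, 139.4, 255.8]
tcp_rot: [-0.357, 3.12, 0.0]
contact_force: [2.8, 1.0, -2.0]
gripper_width: 0.7
grasp_force: 2.0
```

Call:
move_arm(steps=[0.001,0,0,0,0,0,0,0,0,0,0,0])

```text
t: 5.88
eef_pos: [588.7, 139.3, 255.9]
tcp_rot: [-0.357, 3.118, 0.001]
contact_force: [7.3, 2.1, -3.8]
gripper_width: 0.6
grasp_force: 3.5
```

```bash
python3 - <<'E'
from h import *
tool()
p,d=arm.snapshot("wrist");cv2.imwrite("pics/w4.png",p)
g=cv2.cvtColor(p,cv2.COLOR_BGR2GRAY)
print(g[140:225,190].tolist())
c=cv2.resize(p[90:240,90:430],None,fx=2.3,fy=2.3,interpolation=cv2.INTER_CUBIC);cv2.imwrite("pics/w4c.png",c)
E
```

```text
t 5.8833 grasp in balance -23.6 0.1 tip z 171.8 F [ 7.3  2.1 -3.8] yaw err 0.002 w 0.5619815538136629 tilt [ 0.003  0.001 -1.   ]
[91, 100, 120, 131, 135, 138, 141, 145, 146, 127, 115, 113, 114, 115, 115, 115, 115, 115, 114, 113, 115, 106, 46, 71, 90, 87, 81, 47, 63, 79, 74, 75, 75, 74, 76, 74, 76, 75, 74, 75, 75, 75, 74, 74, 74, 75, 74, 75, 73, 75, 73, 75, 74, 76, 76, 74, 75, 73, 74, 75, 76, 76, 76, 74, 73, 74, 73, 75, 75, 75, 75, 73, 67, 72, 81, 85, 88, 86, 84, 83, 81, 83, 134, 188, 185]
```

View pics/w4c.png

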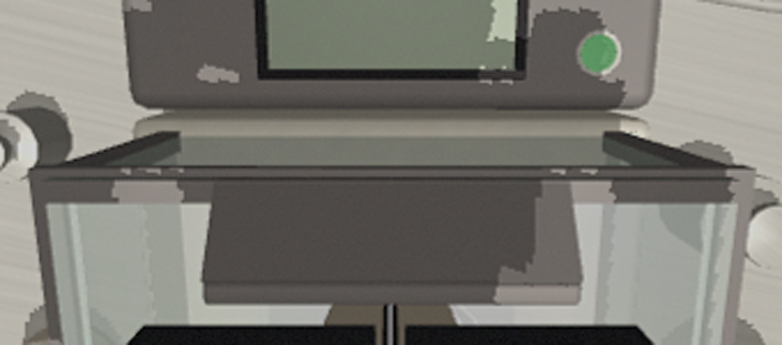

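The push force rises to 7.6 N with no more travel, the grasp point is at -23.6 mm (rear face at -31), and the view shows the lid's front edge flush with the frame. The lid is shut, so I'll back off, lift and go over the tare sensor.

Call:
move_arm(steps=[-0.002,0,0,0,-0.003,0,0,0,-0.003,0,0,0,0,0,-0.01,0,0,0,-0.015,0,0,0,-0.015,0,0,0,-0.01,0,0.008,-0.005,0,0,0.016,-0.01,0,0,0.02,-0.0125,0,0])

```text
t: 6.77
eef_pos: [558.0, 104.0, 305.3]
tcp_rot: [0.36, -3.12, -0.0]
contact_force: [-0.4, -0.6, -0.1]
gripper_width: 0.6
grasp_force: 0.0
```

Call:
move_arm(steps=[0.02,-0.0125,0,0,0.02,-0.0125,0,0,0.02,-0.0125,0,0,0.015,-0.01,0,0,0.007,-0.005,0,0,0,0,0,0,0,0,0,0])

```text
t: 7.35
eef_pos: [490.6, 34.3, 305.8]
tcp_rot: [-0.356, 3.121, 0.0]
contact_force: [0.3, 0.1, -0.8]
gripper_width: 0.4
grasp_force: 0.0
```

```bash
python3 - <<'E'
from h import *
tool();s=arm.read_state();print("to go",(s["eef_pos"][:2]-[488.65,33.95]).round(1))
p,d=arm.snapshot("wrist");cv2.imwrite("pics/w5.png",p)
print("tare expected px",np.round(pix("wrist",[488.65,33.95,61])))
E
```

```text
t 7.35 grasp in balance -143.0 -80.2 tip z 221.7 F [ 0.3  0.1 -0.8] yaw err 0.001 w 0.3765851833922308 tilt [ 0.  0. -1.]
to go [2.  0.3]
tare expected px [260. 176.]
```

View pics/w5.png

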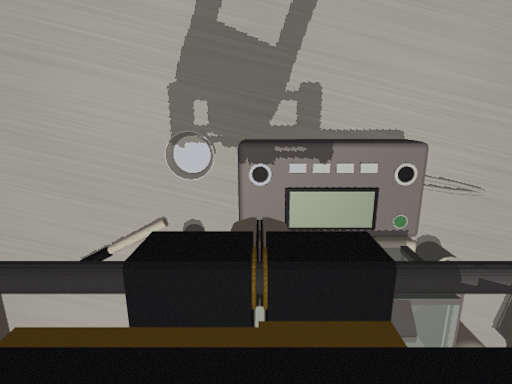

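The wrist view shows the tare sensor at (260,174) against a predicted (260,176), so it agrees within 2 mm. I'll descend to 3 cm above it and dwell.

Call:
move_arm(steps=[0.002,0,0.01,0,0.001,0,0.02,0,0,0,0.02,0,0,0,0.02,0,0,0,0.02,0,0,0,0.015,0,0,0,0.01,0,0,0,0.01,0,0,0,0.006,0,0,0,0,0])

```text
t: 8.23
eef_pos: [487.3, 34.0, 173.5]
tcp_rot: [0.358, -3.119, -0.001]
contact_force: [0.7, 0.5, -0.0]
gripper_width: 0.8
grasp_force: 0.0
```

Call:
move_arm(steps=[0,0,0,0,0,0,0,0,0,0,0,0,0,0,0,0,0,0,0,0,0,0,0,0,0,0,0,0,0,0,0,0,0,0,0,0,0,0,0,0])

```text
t: 9.07
eef_pos: [487.7, 33.7, 174.7]
tcp_rot: [0.358, -3.121, -0.0]
contact_force: [-0.0, 0.0, 0.5]
gripper_width: 0.3
grasp_force: 0.0
```

Call:
move_arm(steps=[0,0,0,0,0,0,0,0,0,0,0,0,0,0,0,0,0,0,0,0,0,0,0,0,0,0,0,0,0,0,0,0,0,0,0,0,0,0,0,0])

```text
t: 9.9
eef_pos: [487.7, 33.7, 174.8]
tcp_rot: [-0.358, 3.121, 0.0]
contact_force: [0.0, -1.4, 0.1]
gripper_width: 0.2
grasp_force: 0.0
```

Call:
move_arm(steps=[0,0,0,0,0,0,0,0,0,0,0,0,0,0,0,0,0,0,0,0,0,0,0,0,0,0,0,0,0,0,0,0,0,0,0,0,0,0,0,0])

```text
t: 10.73
eef_pos: [487.7, 33.7, 174.8]
tcp_rot: [-0.358, 3.121, -0.0]
contact_force: [-0.4, 0.6, -0.5]
gripper_width: 0.2
grasp_force: 0.0
```

```bash
python3 - <<'E'
from h import *
tool();p,d=arm.snapshot("scene");cv2.imwrite("pics/s6.png",p)
E
```

```text
t 10.7333 grasp in balance -146.0 -80.0 tip z 90.7 F [-0.4  0.6 -0.5] yaw err 0.002 w 0.2029324904357934 tilt [ 0. -0. -1.]
```

Call:
move_arm(steps=[0,0,-0.01,0,0,0,-0.02,0,0,0,-0.025,0,0,0,-0.025,0,0,0,-0.025,0,0,0,-0.025,0,0.01,0,-0.02,0,0.02,0,-0.01,0,0.025,0,0,0,0.025,0,0,0])

```text
t: 11.62
eef_pos: [409.3, 15.5, 336.3]
tcp_rot: [-0.358, 3.119, -0.001]
contact_force: [0.4, -0.4, -0.6]
gripper_width: 0.4
grasp_force: 0.0
```

Call:
move_arm(steps=[0.02,0,0,0,0.01,0,0,0,0,0,0,0,0,0,0,0,0,0,0,0,0,0,0,0])

```text
t: 12.12
eef_pos: [381.5, 8.8, 334.8]
tcp_rot: [-0.358, 3.121, 0.0]
contact_force: [0.4, 0.4, -0.4]
gripper_width: 0.3
grasp_force: 0.0
```

```bash
python3 - <<'E'
from h import *
tool();a=cv2.imread("pics/top0.png");p,d=arm.snapshot("top");cv2.imwrite("pics/t7.png",np.hstack([cv2.convertScaleAbs(x[70:290,90:340],alpha=1.5) for x in(a,p)]))
E
```

```text
t 12.1167 grasp in balance -255.0 -80.5 tip z 250.7 F [ 0.4  0.4 -0.4] yaw err 0.002 w 0.32612508683983965 tilt [ 0.  0. -1.]
```

View pics/t7.png

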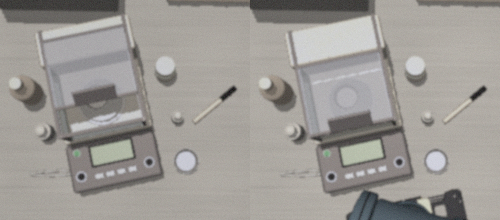

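The before/after top view shows the grip at the shield's front (347,121), so the lid is shut. The dish is in place and none of the other things has moved. Handing in.

```bash
python3 -c "
from bench import arm
print(arm.sign_off())"
```

```text
the job is handed in; nothing more can be done
None
```

The lid is shut against its stop, the fingertips dwelled about 2.5 s, 3 cm above the tare sensor, the hand is withdrawn, nothing else appears to have moved in the final top view, and the job is handed in (no verdict was returned).

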